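# Refit the gas knob and hold it in

## Robot

A 6-joint arm with a two-finger parallel gripper is mounted at the origin on the work surface. World frame = base frame: x ahead of the robot, y to its left, z up, the work surface at z = 0. Lengths are in m, angles in degrees, forces in N, time in s.
With the tool pointing down it reaches from about 0.3 to 0.75 m from the base axis. Payload 8.5 kg.
Tool frame: the origin (TCP) lies midway between the tips of the shut fingers; the grasp point (between the pads) lies 19 mm behind it (env.hold_point_z is the distance from the TCP to the grasp point, in m); z points along the fingers, y is the line along which they close (so a half turn about z gives the same grasp; the last joint's range is limited). The gripper opens to 85 mm and grips with 20 to 120 N. Pads are 22 mm wide; open, the fingers measure 114 mm over their backs; the gripper's body (76 mm by 85 mm) begins 54 mm behind the grasp point. The pads swing forward as they close: fully open they stand 13 mm farther back than shut.
Start: joints at [-12.336, 21.807, 74.336, -0, 83.858, -12.336], TCP at [0.55, 0, 0.231] pointing down, gripper open.
Joint ranges: [-178.18, 178.18], [-50.72, 133.34], [12.68, 142.11], [-81.47, 261.47], [9.98, 163.14], [-165.26, 165.26]. Speed limits (degrees/s): [136.94, 136.94, 180, 180, 180, 180].

## Interface

Orientations are given as a 3x3 rotation matrix whose columns are the frame's x, y, z axes.
In Python, from rig import observe, get_image, camera_info, env gives the robot as it stands.
- The arm moves only by the tool drive_tool, never from a script. Its arguments are lists of equal length, an entry for each row: "offset": the shift along the tool's x, y, z in units of 40 mm (1.0 is 40 mm), a list of three; "turn": the turn, a rotation vector about the tool's x, y, z in units of 6 degrees (1.0 is 6 degrees), a list of three; "hand": the opening, from 0 (shut) to 1 (fully open). A call has exactly 10 rows; each row shifts and turns the commanded pose from where the row before left it, along the tool's axes as they then stand; what a row does not reach is not made up. A row lasts 1/8 s, in which the tool goes at most 62.5 mm and 10.7 degrees, less where a joint would pass 70% of its speed; a pose out of reach is approached as far as the arm can. A call is refused whole if a number of a shift passes 1 or a number of a turn 1, either way. A call with a gripper value outside its range is refused whole. The fingers move at their own pace and stop on an object; "newtons" is the grip in N (left out, the last holds). Time passes only in rows, so rows that do not move let the fingers close, or fill a call up. It gives the time, the measured TCP pose, the force, the opening and the grip force at its end, in the units of the state.
- observe(): the state, without advancing time (a new reading comes with each control period).
- get_image(name): name is "scene" or "side" or "wrist"; returns the picture (480x640x3 uint8, blue, green, red); there is no depth.
- camera_info(name): a dict with "fx", "fy", "cx", "cy" (pixels), "world_to_cam" (4x4, takes a point from world to camera coordinates). Camera axes: x right, y down, z forward; pixel columns grow to the right and rows downward; lengths in m; the calibration is good to about 2 mm. A picture is of the moment at which its call begins: read the wrist's pose just before it. camera_info takes no time and is no camera call; for the wrist camera it gives the pose at the moment of the call.
- env.close_job(): hands the job in; it is judged then, once.
The state is a dict: "time_s": time; "q": joint angles; "qvel": joint speeds; "joint_efforts": joint torques, N m; "position": TCP position; "tool_rot": TCP orientation; "ft_force": force on the tool from outside, world axes, zero at the start; "wrist_torque": the same for the moment, N m; "grip_width": finger opening in m; "gripper_force": force on a finger pad.
Only numpy, scipy, OpenCV 4.12 (cv2) and the standard library are available. Lean on these libraries where they do the work, as an engineer would, in place of code of your own. Each camera call takes 0.05 s, during which the arm holds its last target. There are 200 camera calls.

## Task

The black knob lying on the bakery bench has come off the bare D-shaped spindle of the oven's gas control box. Pick it up, turn it so that its bore matches the spindle's flat (the flat of the bore is under the knob's pointed end), push it fully onto the spindle, then press knob and spindle down together and hold them in for a good three seconds. Finish with the gripper still holding the knob pressed in, without letting go, and leave the flour shaker, the scraper and the loaf tin where they are.

Things in the scene. Friction and masses are not known exactly. Their poses are not given: they have to be found in the camera images.
- knob: Loose black bar knob, 120 g, on the bench, bore down. Origin: centre of its underside; z up; x along the bar to its pointed end. Round skirt 56 mm in diameter, 5 mm thick; above it the bar, 30 mm wide across y (parallel flat sides x -26 to +20 mm), top 42 mm above the underside, +x end pointed (tip at 35.5 mm), -x end square. Grip the bar across y, fingertips above the skirt.
- knob_bore (a point): Centre of the closed end of the knob's bore, 16 mm above its underside on its axis; axes as the knob's. The bore opens downward: D-shaped, 18.4 mm across, 16 mm deep, its flat 3 mm from the axis on the +x side (under the pointed end), about 1 mm clearance all round. Fully home, this point meets the spindle tip.
- spindle_tip (a point): Centre of the top of the bare upright brass spindle on the control box. z up; x points out of the spindle's flat, so the knob's x must point the same way. 16 mm in diameter, flat 2 mm from the axis, 24 mm above the box top when not pressed; top 2.5 mm chamfered by 1.5 mm. Stiff to turn: keeps its angle unless twisted with over 0.3 N m.
- spindle_press (a joint): How far the spindle is pushed straight down into the box: 0 when free (up), 0.006 m at its bottom stop. A spring pushes back with 6 N at the top and 9.6 N at the bottom. It counts as held in above 0.003 m.
- control_box: Fixed metal gas control box, 220 mm along its x, 260 mm along its y, 80 mm high; origin at the centre of its underside on the bench, z up. The bare spindle stands at x = 0, y = +35 mm on its flat top; an identical knob, already fitted, at x = 0, y = -80 mm (its top 127 mm above the bench).
- flour_shaker: Loose steel can, 60 mm in diameter and 100 mm high, upright on the bench; origin at the centre of its underside. Leave alone.
- scraper: Loose dough scraper lying flat: steel blade with wooden grip, 96 mm by 120 mm, 18 mm high; origin under the blade's centre. Leave alone.
- loaf_tin: Loose open dark steel loaf tin, 110 mm along its x, 200 mm along its y, 60 mm high; origin at the centre of its underside. Leave alone.
Mind the look-alikes: they are no part of the job. What is meant by the knob is not green, and is the smaller of those in its own colour.

How it is judged:
By the outcome, as a careful person would: the job done as asked, in the order asked, and still so for the second after the job is handed in, while the arm keeps its last pose, push and grip.
It also fails if it takes over 46 s, if anything falls off the work surface, if the arm or the gripper's body presses on something with over 40 N, if the wrist force passes 120 N, or if a joint passes its speed limit or range.

## Working session

There is one attempt and no reset: what is moved stays moved. The work goes in short steps, Python scripts to look and compute and a tool call to move; the robot and the scene stay as the last step left them, time stands still between calls to the robot, and variables do not carry over. Pictures are saved under pics/ and viewed, at most 10 in all, crops included, and the job is handed in when it is done.

Besides the shell and the picture viewer there is one more tool, called after "Emit:" as a command line: name --argument value ..., lists and objects as JSON in quotes. drive_tool: Moves the arm, as the interface text tells. Its arguments: {"type":"object","properties":{"offset":{"type":"array"},"turn":{"type":"array"},"hand":{"type":"array"},"newtons":{"type":"number"}},"required":["offset","turn","hand"]}

```bash
mkdir -p pics; ls; python3 - <<'E'
from rig import *
import cv2,json
for n in ("scene","side"):
    cv2.imwrite(f"pics/{n}0.png",get_image(n)); c=camera_info(n); print(n,c)
print(observe())
E
```

```text
pics
scene {'fx': 575.7078763466575, 'fy': 575.7078763466575, 'cx': 319.003707621555, 'cy': 239.48081671767136, 'world_to_cam': array([[ 0.80622856,  0.59154954, -0.0080406 , -0.57626546],
       [ 0.48608399, -0.6701133 , -0.56095501, -0.1580141 ],
       [-0.33722079,  0.44834954, -0.82780724,  1.22045959],
       [ 0.        ,  0.        ,  0.        ,  1.        ]])}
side {'fx': 606.7417653093427, 'fy': 606.7417653093427, 'cx': 310.01411273861424, 'cy': 243.66605389827197, 'world_to_cam': array([[ 0.98705766, -0.15971257, -0.01445914, -0.57547563],
       [-0.09711917, -0.52358909, -0.84641735,  0.19292119],
       [ 0.12761284,  0.83686699, -0.53232377,  1.03837292],
       [ 0.        ,  0.        ,  0.        ,  1.        ]])}
{'time_s': 0.1, 'q': array([-1.23361246e+01,  2.18370267e+01,  7.43794728e+01, -1.28885910e-03,
        8.38573535e+01, -1.23361362e+01]), 'qvel': array([ 0.03715782, -0.00144669, -0.11433934,  0.05064494,  0.02983386,
       -0.06577987]), 'joint_efforts': array([ 3.76895419e-03, -4.49219084e+01, -2.31655884e+01, -2.33104493e-04,
        3.63802450e-03,  7.57992581e-06]), 'position': array([5.49738430e-01, 4.56782031e-05, 2.30780005e-01]), 'tool_rot': array([[-2.46278892e-06,  9.99999201e-01, -1.26399400e-03],
       [ 9.99999968e-01,  2.78325893e-06,  2.53535914e-04],
       [ 2.53539230e-04, -1.26399333e-03, -9.99999169e-01]]), 'ft_force': array([-0.61473832, -0.19678653, -0.33651077]), 'wrist_torque': array([ 0.01351702,  0.02407047, -0.00753418]), 'gripper_force': 0.0, 'grip_width': 0.08551559045143028}
```

View pics/scene0.png

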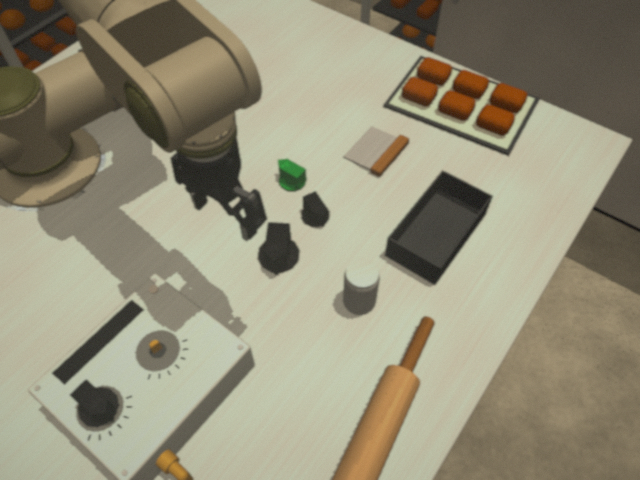

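View pics/side0.png

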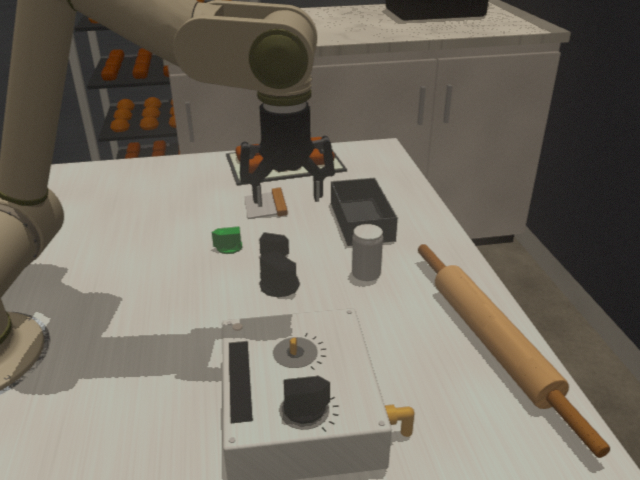

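The candidates are the black knob at scene (315,209), the larger black knob at (278,248), and the green one at (291,174). The fitted knob at (98,405) is not in play. The smaller black one at (315,209) fits the description, and I'll confirm it in an enlarged crop along with the spindle.

```bash
cat > h.py <<'E'
import numpy as np,cv2
def ray(c,u,v):
    W=np.array(c["world_to_cam"]);R,t=W[:3,:3],W[:3,3]
    return -R.T@t, R.T@np.array([(u-c["cx"])/c["fx"],(v-c["cy"])/c["fy"],1])
def onz(c,u,v,z):
    o,d=ray(c,u,v);return o+d*(z-o[2])/d[2]
def proj(c,P):
    W=np.array(c["world_to_cam"]);p=W[:3,:3]@P+W[:3,3]
    return np.array([c["fx"]*p[0]/p[2]+c["cx"],c["fy"]*p[1]/p[2]+c["cy"]])
def crop(im,x,y,w,h,k):
    o=cv2.resize(im[y:y+h,x:x+w],None,fx=k,fy=k,interpolation=cv2.INTER_CUBIC)
    for i in range(0,w,10):cv2.putText(o,str(x+i),(i*k,8),0,.3,(0,0,255));cv2.line(o,(i*k,0),(i*k,h*k),(0,0,255) if (x+i)%50==0 else (150,150,255),1) if 0 else cv2.line(o,(i*k,8),(i*k,14),(0,0,255),1)
    for i in range(0,h,10):cv2.putText(o,str(y+i),(0,i*k+4),0,.3,(0,0,255));cv2.line(o,(20,i*k),(26,i*k),(0,0,255),1)
    return o
E
python3 - <<'E'
from rig import *
from h import *
s=cv2.imread("pics/scene0.png");d=cv2.imread("pics/side0.png");w=get_image("wrist")
m=np.vstack([np.hstack([crop(s,250,170,100,75,4),crop(d,230,220,100,75,4)]),np.hstack([crop(s,115,320,80,60,5),crop(d,255,320,80,60,5)])])
cv2.imwrite("pics/m1.png",m);cv2.imwrite("pics/w0.png",w)
S=camera_info("scene")
for n,p,z in (("small",(316,214),0),("big",(278,255),0),("spin",(155,344),.104),("green",(291,182),0)):print(n,onz(S,*p,z))
print(onz(camera_info("side"),293,340,.104))
print(camera_info("wrist"))
E
```

```text
small [0.53845976 0.23021746 0.        ]
big [0.53761005 0.11037397 0.        ]
spin [ 0.53333594 -0.17351545  0.104     ]
green [0.44777933 0.26612851 0.        ]
[ 0.53083018 -0.17288256  0.104     ]
{'fx': 352.2668792804692, 'fy': 352.2668792804692, 'cx': 318.0322368274774, 'cy': 240.097591337617, 'world_to_cam': array([[ 9.99999169e-01,  9.28810405e-04, -8.94063270e-04,
        -5.48222365e-01],
       [ 1.15682670e-03, -9.52575437e-01,  3.04300342e-01,
        -3.92637885e-02],
       [-5.69025386e-04, -3.04301123e-01, -9.52575720e-01,
         3.80224291e-01],
       [ 0.00000000e+00,  0.00000000e+00,  0.00000000e+00,
         1.00000000e+00]])}
```

View pics/m1.png

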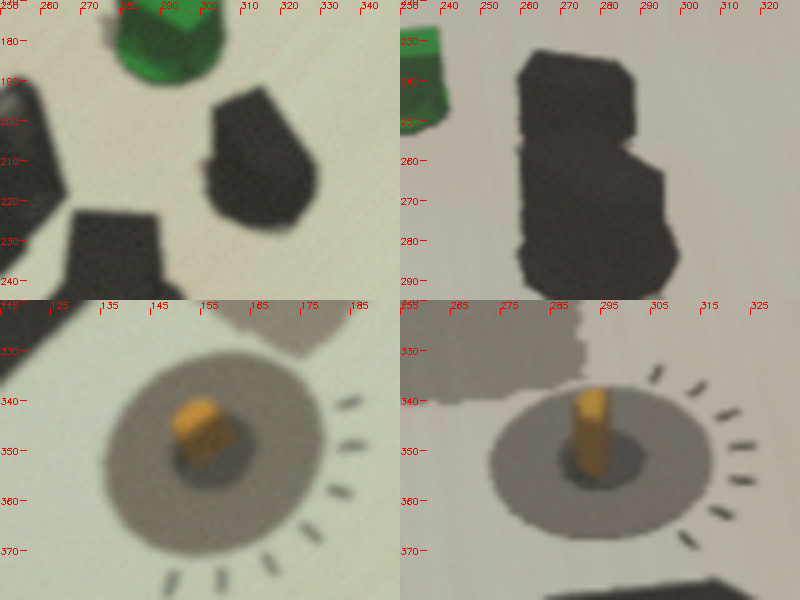

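View pics/w0.png

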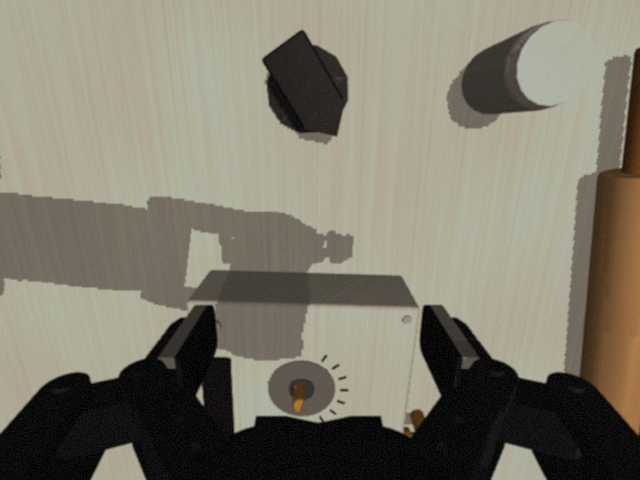

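The small black knob, scene (315,209) and side (272,245), has a skirt about 30 px wide (roughly 56 mm). The one at (278,248) has a skirt about 42 px wide (roughly 75 mm), so the small one is the target. The spindle is at scene (155,344). I'll take the wrist camera over the knob.

Emit:
drive_tool --offset '[[1,0,0],[1,0,0],[1,0,0],[1,-0.3,0.25],[1,0,0.25],[0.25,0,0.25],[0,0,0],[0,0,0],[0,0,0],[0,0,0]]' --turn '[[0,0,0],[0,0,0],[0,0,0],[0,0,0],[0,0,0],[0,0,0],[0,0,0],[0,0,0],[0,0,0],[0,0,0]]' --hand '[1,1,1,1,1,1,1,1,1,1]'

```text
time_s: 1.4
position: [0.5382, 0.2094, 0.2017]
tool_rot: [[0.001, 1.0, 0.001], [1.0, -0.001, 0.0], [0.0, 0.001, -1.0]]
ft_force: [-0.2, 0.2, -0.6]
grip_width: 0.0856
gripper_force: 0.0
```

```bash
python3 - <<'E'
from rig import *
from h import *
import pickle
o=observe();c=camera_info("wrist");w=get_image("wrist")
pickle.dump(c,open("c1.pkl","wb"));cv2.imwrite("pics/w1raw.png",w)
u,v=proj(c,np.array([.538,.232,.02]));x,y=int(u)-80,max(0,int(v)-60);print(o["position"],u,v)
cv2.imwrite("pics/w1.png",crop(w,x//10*10,y//10*10,160,120,5))
E
```

```text
[0.53820304 0.20940158 0.20165741] 319.1444667213836 191.22312107605575
```

View pics/w1.png

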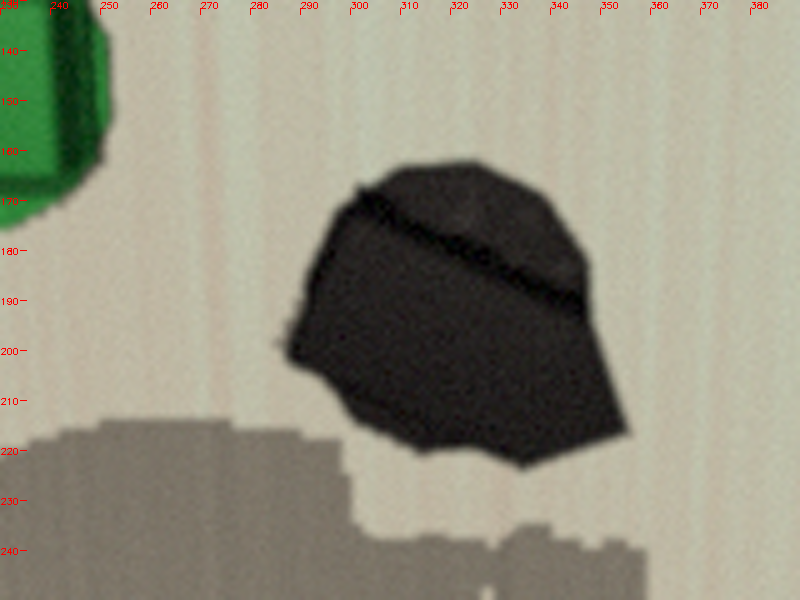

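The wrist crop shows the knob with its bar's square end at the upper left, corners (301,168) and (286,200), and its tip at about (354,217). It points roughly 27° clockwise of world +x. I'll refine this by fitting the known shape to the silhouette.

```bash
cat >> h.py <<'E'
def sil(c,p,shape=(480,640),dz=0):
    x,y,a=p;R=np.array([[np.cos(a),-np.sin(a)],[np.sin(a),np.cos(a)]])
    t=np.linspace(0,2*np.pi,40);sk=.028*np.c_[np.cos(t),np.sin(t)]
    bar=np.array([[-26,-15],[20,-15],[35.5,0],[20,15],[-26,15]])/1e3
    m=np.zeros(shape,np.uint8)
    for P,zs in ((sk,(0,.005)),(bar,(.005,.042))):
        q=np.array([proj(c,np.r_[R@r+[x,y],z+dz]) for r in P for z in zs])
        h=cv2.convexHull((q*16).astype(np.int32).reshape(-1,1,2));cv2.fillPoly(m,[h],255,cv2.LINE_AA,4)
    return m
def fit(c,im,p0,thr=70,dz=0):
    from scipy.optimize import minimize
    u,v=proj(c,np.r_[p0[:2],.02+dz]).astype(int);r=60
    w=np.s_[max(0,v-r):v+r,u-r:u+r]
    g=(cv2.cvtColor(im,cv2.COLOR_BGR2GRAY)<thr).astype(np.uint8)
    g&=(im.max(2)<thr+15).astype(np.uint8)
    n,l,_,_=cv2.connectedComponentsWithStats(g);k=(l==l[v,u]).astype(float);k=cv2.GaussianBlur(k,(0,0),1)[w]
    f=lambda p:np.abs(cv2.GaussianBlur(sil(c,(p[0]/1e3,p[1]/1e3,p[2]/50),dz=dz)/255.,(0,0),1)[w]-k).sum()/k.sum()
    s=np.array([p0[0]*1e3,p0[1]*1e3,p0[2]*50])
    b=minimize(f,s,method="Nelder-Mead",options=dict(initial_simplex=[s,s+[6,0,0],s+[0,6,0],s+[0,0,8]],xatol=.02,fatol=1e-5))
    return b.x[:2]/1e3,np.degrees(b.x[2]/50),b.fun
E
python3 - <<'E'
from rig import *
from h import *
import pickle
c=pickle.load(open("c1.pkl","rb"));im=cv2.imread("pics/w1raw.png")
for a in (-.45,-.6,-.3): print(fit(c,im,[.536,.234,a]))
g=cv2.cvtColor(im,cv2.COLOR_BGR2GRAY)
s=cv2.imread("pics/scene0.png");print(fit(camera_info("scene"),s,[.536,.234,-.45]))
o=cv2.LUT(im,np.clip(np.arange(256)*4,0,255).astype(np.uint8))
cv2.drawContours(o,cv2.findContours((sil(c,(*fit(c,im,[.536,.234,-.45])[0],np.radians(fit(c,im,[.536,.234,-.45])[1])))>128).astype(np.uint8),0,2)[0],-1,(0,0,255),1)
cv2.imwrite("pics/w1b.png",crop(o,270,140,100,100,6))
E
```

```text
(array([0.53818213, 0.22829412]), np.float64(-21.50709272677664), np.float64(0.0869625459034948))
(array([0.53806746, 0.22816692]), np.float64(-24.129880436062006), np.float64(0.08473785329829846))
(array([0.53781716, 0.22824314]), np.float64(-24.546581575473887), np.float64(0.08622185800772174))
(array([0.54149034, 0.22089197]), np.float64(-23.82989369735044), np.float64(0.33807408038658576))
```

View pics/w1b.png

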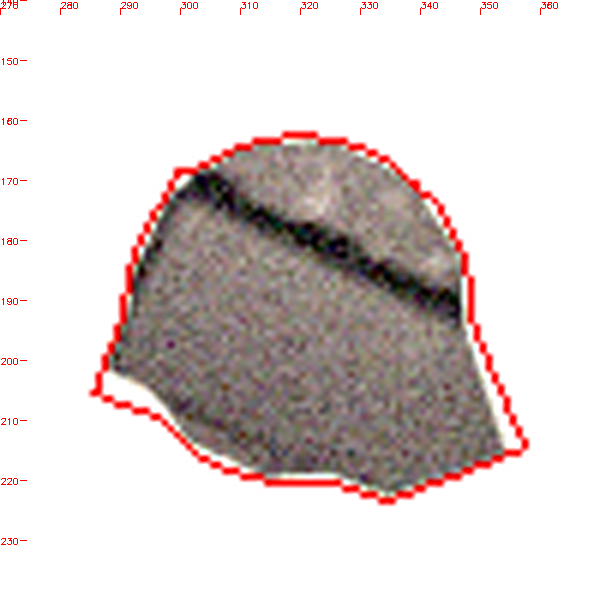

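```bash
python3 - <<'E'
from h import *
import pickle
c=pickle.load(open("c1.pkl","rb"))
px=[(300.5,170.5),(288,201),(334,222),(353.5,215),(346,193)]
P=np.array([onz(c,*p,.042)[:2] for p in px])*1e3
M=np.array([[-26,15],[-26,-15],[20,-15],[35.5,0],[20,15]])
a=M-M.mean(0);b=P-P.mean(0);th=np.arctan2((a[:,0]*b[:,1]-a[:,1]*b[:,0]).sum(),(a*b).sum())
R=np.array([[np.cos(th),-np.sin(th)],[np.sin(th),np.cos(th)]]);s=(b*(a@R.T)).sum()/(a*a).sum()
print(np.degrees(th),s,P.mean(0)-R@M.mean(0)*s);print((b-a@R.T*s).round(1))
d=np.diff(P[[0,4]],axis=0)[0];print(np.degrees(np.arctan2(d[1],d[0])))
E
```

```text
-25.2294558129875 0.9443569100071276 [538.65810459 229.51499761]
[[-0.4  0.7]
 [ 0.4  0.1]
 [ 1.4 -0.3]
 [-0.8 -0.5]
 [-0.7 -0. ]]
-26.19859613765397
```

```bash
python3 - <<'E'
from h import *
w=cv2.imread("pics/w0.png");s=cv2.imread("pics/scene0.png");d=cv2.imread("pics/side0.png")
cv2.imwrite("pics/m2.png",np.hstack([crop(w,280,370,40,50,10),crop(s,137,330,40,50,10)]))
E
```

```text
(no output)
```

View pics/m2.png

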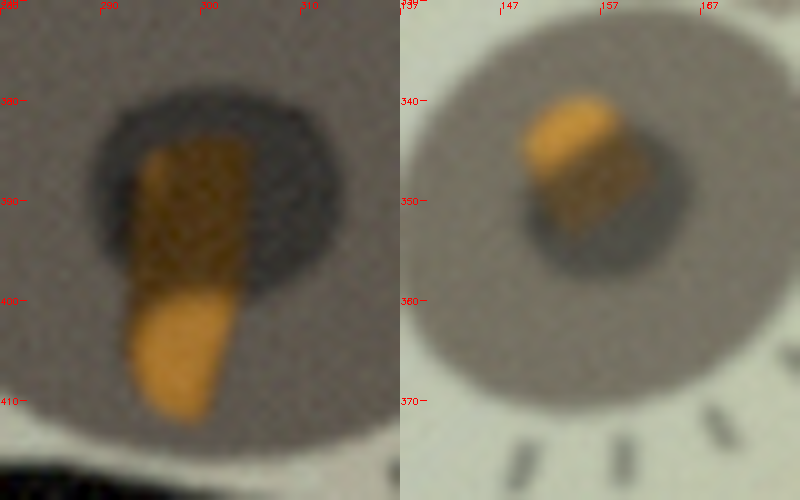

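Emit:
drive_tool --offset '[[0.49,0,0],[0,0,0.4],[0,0,0.4],[0,0,0.4],[0,0,0.4],[0,0,0.4],[0,0,0.4],[0,0,0.4],[0,0,0],[0,0,0]]' --turn '[[0,0,0],[0,0,-1],[0,0,-1],[0,0,-1],[0,0,-1],[0,0,-1],[0,0,-1],[0,0,-1],[0,0,-1],[0,0,-1]]' --hand '[1,1,1,1,1,1,1,1,1,1]' --newtons 60

```text
time_s: 2.7
position: [0.5379, 0.2309, 0.089]
tool_rot: [[-0.811, 0.584, -0.0], [0.584, 0.811, 0.0], [0.0, -0.0, -1.0]]
ft_force: [-0.6, -0.2, 0.3]
grip_width: 0.0854
gripper_force: 0.0
```

```bash
python3 - <<'E'
from rig import *
from h import *
o=observe();print(o["position"],o["q"],np.degrees(np.arctan2(o["tool_rot"][1,1],o["tool_rot"][0,1])))
W=dict(fx=352.2668792804692,fy=352.2668792804692,cx=318.0322,cy=240.0976,world_to_cam=np.array([[9.99999169e-01,9.28810405e-04,-8.94063270e-04,-5.48222365e-01],[1.15682670e-03,-9.52575437e-01,3.04300342e-01,-3.92637885e-02],[-5.69025386e-04,-3.04301123e-01,-9.52575720e-01,3.80224291e-01],[0,0,0,1]]))
for c,a,b in ((W,(303.5,399),(300,412)),(camera_info("scene"),(151.5,348),(158.5,342))):
    A=onz(c,*a,.104);B=onz(c,*b,.104);d=A-B;print(A,B,np.degrees(np.arctan2(d[1],d[0]))-90)
E
```

```text
[0.53788492 0.23085636 0.08904573] [ 1.16421323e+01  3.30027070e+01  8.04262933e+01  1.52209925e-02
  6.65854907e+01 -4.25999261e+01] 54.23600832177244
[ 0.5348236  -0.16396971  0.104     ] [ 0.53131485 -0.17915591  0.104     ] -13.009823065458178
[ 0.53373955 -0.18129358  0.104     ] [ 0.53529697 -0.16802617  0.104     ] -186.69514885348747
```

Emit:
drive_tool --offset '[[-0.04,-0.03,0],[0,0,0.4],[0,0,0.4],[0,0,0.4],[0,0,0.4],[0,0,0.37],[0,0,0],[0,0,0],[0,0,0],[0,0,0]]' --turn '[[0,0,-0.9],[0,0,-0.85],[0,0,0],[0,0,0],[0,0,0],[0,0,0],[0,0,0],[0,0,0],[0,0,0],[0,0,0]]' --hand '[1,1,1,1,1,1,1,1,0.2,0.2]'

```text
time_s: 3.95
position: [0.5388, 0.2277, 0.0109]
tool_rot: [[-0.903, 0.431, 0.001], [0.431, 0.903, 0.0], [-0.001, 0.0, -1.0]]
ft_force: [-0.8, 0.1, 0.8]
grip_width: 0.0516
gripper_force: 0.0
```

Emit:
drive_tool --offset '[[0,0,0],[0,0,0],[0,0,0],[0,0,0],[0,0,0],[0,0,0],[0,0,0],[0,0,0],[0,0,0],[0,0,0]]' --turn '[[0,0,0],[0,0,0],[0,0,0],[0,0,0],[0,0,0],[0,0,0],[0,0,0],[0,0,0],[0,0,0],[0,0,0]]' --hand '[0.1,0,0,0,0,0,0,0,0,0]' --newtons 60

```text
time_s: 5.2
position: [0.5388, 0.2277, 0.0109]
tool_rot: [[-0.903, 0.431, 0.001], [0.431, 0.903, 0.0], [-0.001, 0.001, -1.0]]
ft_force: [-1.4, -0.3, 5.3]
grip_width: 0.029
gripper_force: 60.5
```

Emit:
drive_tool --offset '[[0,0,-0.5],[0,0,-1],[0,0,-1],[0,0,-1],[-0.55,-0.9,-0.7],[-0.55,-0.9,-0.5],[-0.55,-0.9,0],[-0.55,-0.9,0],[-0.55,-0.9,0],[-0.55,-0.9,0]]' --turn '[[0,0,0],[0,0,0],[0,0,0],[0,0,0],[0,0,0],[0,0,0],[0,0,0],[0,0,0],[0,0,0],[0,0,0]]' --hand '[0,0,0,0,0,0,0,0,0,0]'

```text
time_s: 6.45
position: [0.5645, -0.0254, 0.198]
tool_rot: [[-0.903, 0.43, -0.001], [0.43, 0.903, 0.0], [0.001, -0.0, -1.0]]
ft_force: [-0.0, -0.4, -1.4]
grip_width: 0.0291
gripper_force: 59.8
```

Emit:
drive_tool --offset '[[-0.49,-0.86,0],[-0.49,-0.86,0],[-0.49,-0.85,0],[-0.49,-0.85,0],[0,0,0],[0,0,0],[0,0,0],[0,0,0],[0,0,0],[0,0,0]]' --turn '[[0,0,0],[0,0,0],[0,0,0],[0,0,0],[0,0,-0.87],[0,0,-0.86],[0,0,-0.86],[0,0,0],[0,0,0],[0,0,0]]' --hand '[0,0,0,0,0,0,0,0,0,0]'

```text
time_s: 7.7
position: [0.5766, -0.1813, 0.1984]
tool_rot: [[-0.985, 0.174, -0.0], [0.174, 0.985, 0.0], [0.0, 0.0, -1.0]]
ft_force: [0.5, 0.2, -1.8]
grip_width: 0.0293
gripper_force: 59.8
```

```bash
python3 - <<'E'
from rig import *
from h import *
import pickle
o=observe();c=camera_info("wrist");w=get_image("wrist");s=get_image("scene");d=get_image("side")
pickle.dump((c,o),open("c2.pkl","wb"))
for n,i in (("w2",w),("s2",s),("d2",d)):cv2.imwrite(f"pics/{n}raw.png",i)
u,v=proj(c,np.array([.533,-.1735,.104]));print(o["position"],o["tool_rot"].round(4).tolist(),o["grip_width"],o["q"],u,v)
x,y=int(u)//10*10-30,int(v)//10*10-30
P=o["position"]
a=crop(w,x,y,60,60,8)
def cc(n,i):
    u,v=proj(camera_info(n),P).astype(int)//10*10;return crop(i,u-40,v-30,80,60,5)
e=np.vstack([cv2.resize(w,(400,300)),np.zeros((180,400,3),np.uint8)])
cv2.imwrite("pics/m3.png",np.hstack([a[:480,:400] if 0 else cv2.resize(a,(480,480)),e[:,:320]]) if 0 else np.hstack([a,cv2.copyMakeBorder(cv2.resize(w,(320,240)),0,240,0,0,cv2.BORDER_CONSTANT)]))
E
```

```text
[ 0.57656907 -0.18127422  0.19841608] [[-0.9848, 0.1738, -0.0002], [0.1738, 0.9848, 0.0001], [0.0002, 0.0, -1.0]] 0.029324596749136927 [-2.86630466e+01  2.86499551e+01  6.84422975e+01 -9.67299891e-04
  8.29192798e+01 -1.08651989e+02] 317.26778361935044 182.64407843310838
```

View pics/m3.png

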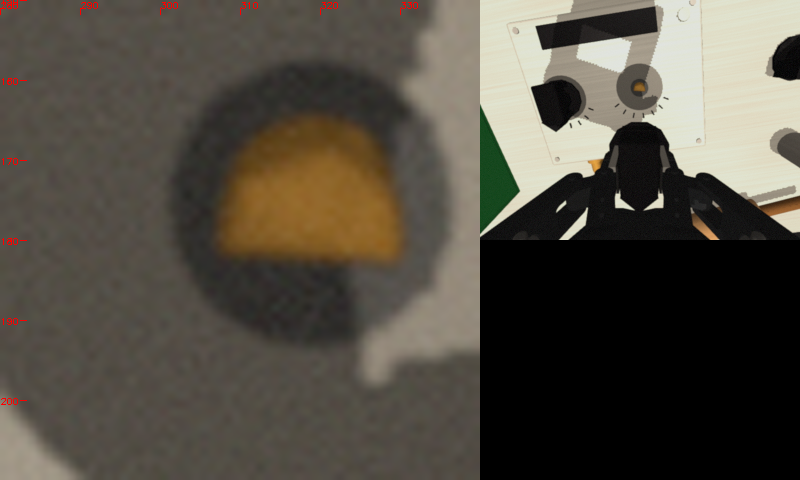

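The spindle top shows as a "D", with its flat edge running from about (307.2,181.5) to (330.2,182.8) and its round side up. The knob is held firmly with its tip facing the camera bottom, the same side as the spindle's flat.

```bash
python3 - <<'E'
from h import *
import pickle
c,o=pickle.load(open("c2.pkl","rb"));w=cv2.imread("pics/w2raw.png")
A=onz(c,307.4,181.5,.1015);B=onz(c,330.2,182.8,.1015);d=A-B
a=np.arctan2(d[1],d[0])
for n in (a-np.pi/2,a+np.pi/2):
    e=np.array([np.cos(n),np.sin(n)]);print(np.degrees(n),np.linalg.norm(d),((A+B)/2)[:2]-.002*e)
# flat edge by subpixel: column-wise transition of the red channel
r=cv2.GaussianBlur(w[:,:,2].astype(float),(0,0),.7);xs=np.arange(310,328);ys=[]
for x in xs:
    g=np.diff(r[176:190,x]);k=g.argmin();q=g[k-1:k+2];ys.append(176+k+.5+(q[0]-q[2])/(2*(q[0]-2*q[1]+q[2])))
m=np.polyfit(xs,ys,1);print(m,np.ptp(np.array(ys)-np.polyval(m,xs)))
A=onz(c,310,np.polyval(m,310),.1015);B=onz(c,327,np.polyval(m,327),.1015);d=A-B;print(np.degrees(np.arctan2(d[1],d[0]))+90)
# where does the round part end left/right on rows 174..180 (red > mid)
S=(w[:,:,2].astype(int)-w[:,:,0]>60).astype(np.uint8);n,l,st,ct=cv2.connectedComponentsWithStats(S);k=l[178,318];print(st[k],ct[k])
# check: knob tip held, fitted-knob/box cross-check in scene & side with triangulated spindle
E
```

```text
-193.21930309838444 0.015499815164271916 [ 0.53516522 -0.17293894]
-13.21930309838445 0.015499815164271916 [ 0.53127122 -0.17202423]
[3.78852493e-02 1.69482247e+02] 0.4544702706562873
-12.127280351525812
[308 165  22  18 299] [318.73578595 174.2541806 ]
```

```bash
python3 - <<'E'
from h import *
import pickle
c,o=pickle.load(open("c2.pkl","rb"));w=cv2.imread("pics/w2raw.png")
g=cv2.cvtColor(w,cv2.COLOR_BGR2GRAY)
cv2.imwrite("pics/m4.png",crop(cv2.LUT(w,np.clip(np.arange(256)*3,0,255).astype(np.uint8)),240,230,160,120,5))
R=o["tool_rot"];P=o["position"]
z=P[2]-.0109
for x in (300,310,320,330,340):
    col=cv2.GaussianBlur(g,(0,0),.7)[225:275,x].astype(float);k=np.diff(col).argmin()
    X=onz(c,x,225+k+.5,z);t=R.T@(X-P)*1e3
    print(x,225+k,t.round(2),"centre tool x",(t[0]-np.sqrt(28**2-t[1]**2)).round(2))
E
```

```text
300 244 [28.33 -7.74 10.91] centre tool x 1.42
310 243 [28.81 -3.13 10.91] centre tool x 0.99
320 243 [28.82  1.46 10.91] centre tool x 0.85
330 243 [28.82  6.05 10.91] centre tool x 1.48
340 247 [26.88 10.69 10.91] centre tool x 1.0
```

View pics/m4.png

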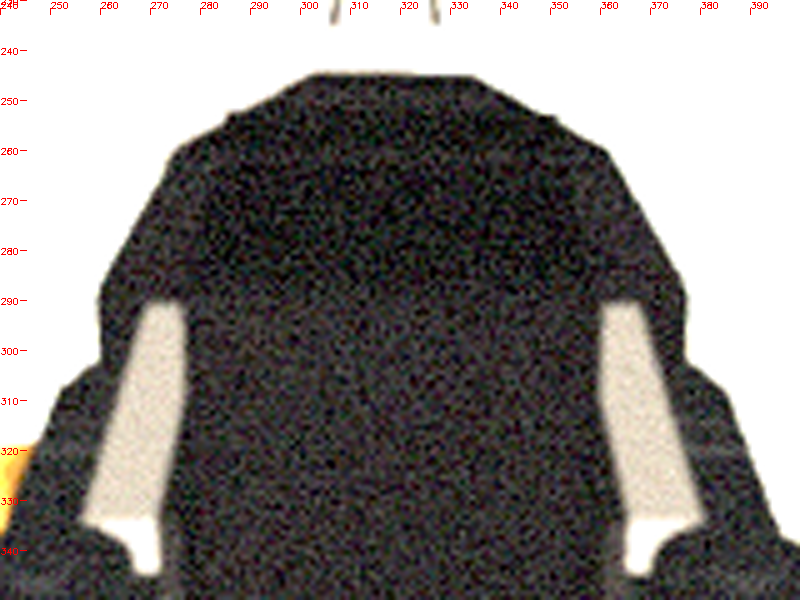

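Emit:
drive_tool --offset '[[0.4,0.01,0],[0.4,0.01,0],[0.32,0.005,0.2],[0,0,0.4],[0,0,0.4],[0,0,0.4],[0,0,0.4],[0,0,0.18],[0,0,0],[0,0,0]]' --turn '[[0,0,0],[0,0,0],[0,0,0],[0,0,0.45],[0,0,0],[0,0,0],[0,0,0],[0,0,0],[0,0,0],[0,0,0]]' --hand '[0,0,0,0,0,0,0,0,0,0]'

```text
time_s: 9.1
position: [0.5329, -0.1727, 0.12]
tool_rot: [[-0.976, 0.219, 0.001], [0.219, 0.976, -0.001], [-0.001, -0.0, -1.0]]
ft_force: [-0.2, -0.3, -1.0]
grip_width: 0.0296
gripper_force: 59.8
```

```bash
python3 - <<'E'
from rig import *
from h import *
o=observe();print(o["position"].round(4),np.degrees(np.arctan2(o["tool_rot"][1,1],o["tool_rot"][0,1])),o["ft_force"],o["wrist_torque"])
print("err world mm",(np.array([.5326,-.1725])-o["position"][:2])*1e3,"tool",o["tool_rot"][:2,:2].T@(np.array([.5326,-.1725])-o["position"][:2])*1e3)
E
```

```text
[ 0.5329 -0.1727  0.12  ] 77.33719334153037 [-0.20645811 -0.31942587 -1.02282019] [0.00446642 0.02424913 0.03459695]
err world mm [-0.34159885  0.23594796] tool [0.3850127  0.15532613]
```

Emit:
drive_tool --offset '[[0.01,0.004,0.05],[0,0,0.05],[0,0,0.05],[0,0,0.05],[0,0,0.04],[0,0,0.04],[0,0,0.04],[0,0,0],[0,0,0],[0,0,0]]' --turn '[[0,0,0],[0,0,0],[0,0,0],[0,0,0],[0,0,0],[0,0,0],[0,0,0],[0,0,0],[0,0,0],[0,0,0]]' --hand '[0,0,0,0,0,0,0,0,0,0]'

```text
time_s: 10.35
position: [0.5323, -0.1724, 0.1066]
tool_rot: [[-0.976, 0.219, 0.0], [0.219, 0.976, -0.0], [-0.0, -0.0, -1.0]]
ft_force: [-0.1, 0.1, -1.0]
grip_width: 0.0293
gripper_force: 59.8
```

Emit:
drive_tool --offset '[[0,0,0.05],[0,0,0.05],[0,0,0.05],[0,0,0.04],[0,0,0.04],[0,0,0.04],[0,0,0.04],[0,0,0],[0,0,0],[0,0,0]]' --turn '[[0,0,0],[0,0,0],[0,0,0],[0,0,0],[0,0,0],[0,0,0],[0,0,0],[0,0,0],[0,0,0],[0,0,0]]' --hand '[0,0,0,0,0,0,0,0,0,0]'

```text
time_s: 11.6
position: [0.5323, -0.1724, 0.0943]
tool_rot: [[-0.976, 0.219, 0.0], [0.219, 0.976, -0.0], [-0.0, -0.0, -1.0]]
ft_force: [-1.7, -0.1, 4.9]
grip_width: 0.029
gripper_force: 60.4
```

Emit:
drive_tool --offset '[[0,0,0.03],[0,0,0.03],[0,0,0],[0,0,0],[0,0,0],[0,0,0],[0,0,0],[0,0,0],[0,0,0],[0,0,0]]' --turn '[[0,0,0],[0,0,0],[0,0,0],[0,0,0],[0,0,0],[0,0,0],[0,0,0],[0,0,0],[0,0,0],[0,0,0]]' --hand '[0,0,0,0,0,0,0,0,0,0]'

```text
time_s: 12.85
position: [0.5324, -0.1724, 0.0927]
tool_rot: [[-0.976, 0.219, 0.001], [0.219, 0.976, -0.001], [-0.001, -0.0, -1.0]]
ft_force: [-3.8, 1.3, 12.5]
grip_width: 0.0291
gripper_force: 61.8
```

```bash
python3 - <<'E'
from rig import *
from h import *
f=[];
for _ in range(6): get_image("side");f.append(observe()["ft_force"])
o=observe();print(o["position"].round(4),np.mean(f,0),np.std(f,0),o["wrist_torque"],o["time_s"])
d=get_image("side");s=get_image("scene")
a=[]
for n,i in (("side",d),("scene",s)):
    u,v=proj(camera_info(n),np.array([.532,-.172,.09])).astype(int)//10*10;a.append(crop(i,u-30,v-35,50,60,8))
cv2.imwrite("pics/m5.png",np.hstack(a))
E
```

```text
[ 0.5324 -0.1724  0.0927] [-4.01357485  1.99260851 12.2986319 ] [0.38593303 0.4266395  0.33180532] [0.35473009 0.69882629 0.00838107] 13.15
```

View pics/m5.png

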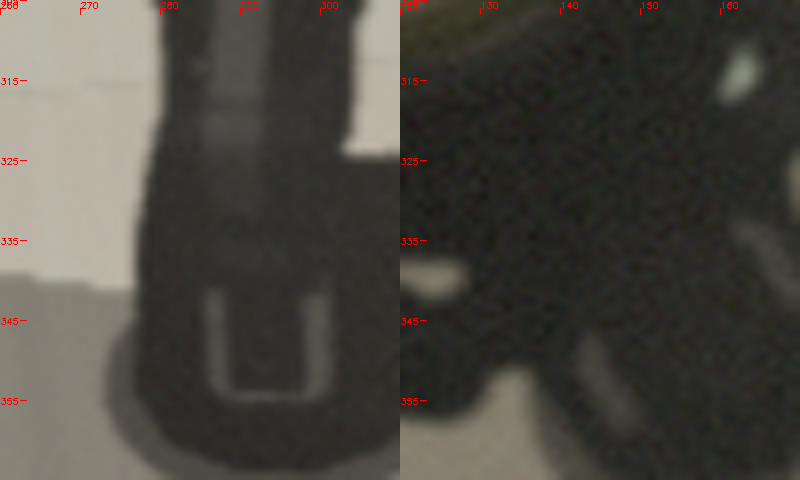

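Commanding the tool down moved it to TCP z 0.0927. That puts the knob underside at 0.0818, the height for fully home with the spindle at its bottom stop. The force, about 13 N, exceeds the 9.6 N spring and rises steeply, so it's against the stop. The crops show the knob skirt sitting just above the dial (side image, near row 363). I'll hold here.

Emit:
drive_tool --offset '[[0,0,0],[0,0,0],[0,0,0],[0,0,0],[0,0,0],[0,0,0],[0,0,0],[0,0,0],[0,0,0],[0,0,0]]' --turn '[[0,0,0],[0,0,0],[0,0,0],[0,0,0],[0,0,0],[0,0,0],[0,0,0],[0,0,0],[0,0,0],[0,0,0]]' --hand '[0,0,0,0,0,0,0,0,0,0]'

```text
time_s: 14.5
position: [0.5324, -0.1724, 0.0927]
tool_rot: [[-0.976, 0.219, 0.001], [0.219, 0.976, -0.001], [-0.001, -0.0, -1.0]]
ft_force: [-2.9, 2.0, 12.0]
grip_width: 0.0291
gripper_force: 61.8
```

Emit:
drive_tool --offset '[[0,0,0],[0,0,0],[0,0,0],[0,0,0],[0,0,0],[0,0,0],[0,0,0],[0,0,0],[0,0,0],[0,0,0]]' --turn '[[0,0,0],[0,0,0],[0,0,0],[0,0,0],[0,0,0],[0,0,0],[0,0,0],[0,0,0],[0,0,0],[0,0,0]]' --hand '[0,0,0,0,0,0,0,0,0,0]'

```text
time_s: 15.75
position: [0.5324, -0.1724, 0.0927]
tool_rot: [[-0.976, 0.219, 0.001], [0.219, 0.976, -0.001], [-0.001, -0.0, -1.0]]
ft_force: [-4.0, 2.2, 11.7]
grip_width: 0.0292
gripper_force: 61.8
```

Emit:
drive_tool --offset '[[0,0,0],[0,0,0],[0,0,0],[0,0,0],[0,0,0],[0,0,0],[0,0,0],[0,0,0],[0,0,0],[0,0,0]]' --turn '[[0,0,0],[0,0,0],[0,0,0],[0,0,0],[0,0,0],[0,0,0],[0,0,0],[0,0,0],[0,0,0],[0,0,0]]' --hand '[0,0,0,0,0,0,0,0,0,0]'

```text
time_s: 17.0
position: [0.5324, -0.1724, 0.0927]
tool_rot: [[-0.976, 0.219, 0.001], [0.219, 0.976, -0.001], [-0.001, -0.0, -1.0]]
ft_force: [-3.6, 2.1, 11.5]
grip_width: 0.0291
gripper_force: 61.8
```

```bash
python3 - <<'E'
from rig import *
from h import *
o=observe();print(o["position"].round(4),o["ft_force"],o["gripper_force"],o["grip_width"],o["time_s"])
c=camera_info("side");d=get_image("side").astype(float).mean(2)
# near edge of the skirt's underside: row predicted for several heights, against the dark->light edge seen
for x in (292,295,298):
    col=d[350:372,x];k=np.diff(col).argmax();print(x,350+k+.5,col[k-3:k+5].round())
t=np.radians(np.arange(0,360,30)+15-12.7)
for z in (.0818,.085,.088):
    q=np.array([proj(c,np.array([.5313+.028*np.cos(a),-.172+.028*np.sin(a),z])) for a in t]);print(z,q[:,1].max().round(1))
q=[proj(c,np.array([.5313,-.172,.104]))];print("tip pred before",q)
E
```

```text
[ 0.5324 -0.1724  0.0927] [-3.59411389  2.07464625 11.53629561] 61.82237171214463 0.0290789433501661 17.0
292 367.5 [ 69.  75.  75.  80. 116. 124. 125. 126.]
295 367.5 [ 71.  74.  75.  82. 119. 126. 127. 126.]
298 367.5 [ 63.  73.  77.  83. 115. 125. 124. 123.]
0.0818 363.4
0.085 361.8
0.088 360.3
tip pred before [array([293.23094054, 339.57547867])]
```

Emit:
drive_tool --offset '[[0,0,0.02],[0,0,0],[0,0,0],[0,0,0],[0,0,0],[0,0,0],[0,0,0],[0,0,0],[0,0,0],[0,0,0]]' --turn '[[0,0,0],[0,0,0],[0,0,0],[0,0,0],[0,0,0],[0,0,0],[0,0,0],[0,0,0],[0,0,0],[0,0,0]]' --hand '[0,0,0,0,0,0,0,0,0,0]'

```text
time_s: 18.3
position: [0.5325, -0.1724, 0.0926]
tool_rot: [[-0.976, 0.219, 0.001], [0.219, 0.976, -0.001], [-0.002, -0.001, -1.0]]
ft_force: [-5.2, 2.1, 17.3]
grip_width: 0.0289
gripper_force: 62.6
```

```bash
python3 - <<'E'
from rig import *
from h import *
o=observe();print(o["position"].round(5),o["ft_force"],o["time_s"])
d=np.mean([get_image("side").astype(float).mean(2) for _ in range(3)],0)
for x in (286,290,294,298):print(x,d[356:370,x].round())
s=cv2.imread("pics/d2raw.png").astype(float).mean(2);print("before",s[356:370,290].round())
E
```

```text
[ 0.53247 -0.17244  0.09258] [-5.17125482  2.13338375 17.26215247] 18.3
286 [ 43.  44.  43.  44.  42.  43.  50.  71.  74.  75.  82. 113. 124. 126.]
290 [ 47.  43.  45.  43.  44.  43.  43.  47.  67.  74.  75.  86. 117. 124.]
294 [ 46.  44.  45.  45.  43.  43.  43.  46.  68.  75.  75.  80. 118. 126.]
298 [ 46.  46.  44.  44.  44.  44.  43.  46.  63.  72.  75.  83. 117. 124.]
before [ 66.  71.  77.  80.  78.  79.  76.  77.  78.  78.  77.  85. 118. 126.]
```

A further 0.8 mm of commanded push added 5.7 N and moved the tool only 0.1 mm, so it is at the hard stop. The skirt edge at row 363.6 gives an underside height of about 0.0815 m, so the knob is fully home and pressed in. It has been held for more than 5 s. Handing in now.

```bash
python3 -c "
from rig import *
print(env.close_job())"
```

```text
the job is handed in; nothing more can be done
None
```

The small black knob is fully on the spindle with its flat aligned, and I handed the job in after more than 5 s pressed to the bottom stop, with the gripper still holding it in; I kept the gripper clear of the shaker, scraper and tin throughout, but took no final picture of them.

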